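Empty the used-needle tray into the sharps bin

TASK

Pick up the small steel tray with the red grip, push the sharps bin's spring flap open with the tray's lip, and tip both used needle cartridges into the bin while the tray keeps the flap open. Then let the flap close and set the empty tray back upright on the table. Leave the clean tray with the green grip where it is.

Things in the scene. Friction and masses are not known exactly. Their poses are not given: they have to be found in the camera images.
- tray: Steel scoop tray, red grip. Origin on underside below grip centre; -x to lip, y across, z up. Grip: upright block 24 (x) x 12 (y) mm, top 80 mm up; pinch across y at 60 mm. 70 mm wide; walls 24 mm high at back and sides, front open. Flat floor x +15 to -65, then lip rising 8 deg to edge at x -97, z 6 mm. Starts lip roughly to robot. Cartridges slide out at 30 to 42 deg nose-down, stay in below 22.
- used_1: Used needle cartridge, the rear one: black square body 12 x 12 mm that does not roll, with a red collar and red tapered nose, 44 mm long, 12 g. Origin mid-length on its axis; y axis along its length. Starts lying crosswise on the red-grip tray's floor, about 26 mm in front (-x) of the tray's origin.
- used_2: The front used cartridge, same as used_1. Starts about 50 mm in front (-x) of the tray's origin.
- bin: Yellow sharps bin, fixed, 170 (x) x 150 (y) mm, red deck top at 170 mm. Origin centre of underside, +x roughly away from robot. Mouth x -45 to +45, y -52 to +52, with 15 mm high collar except on the +x (hinge) edge: enter from there, tray lip to bin -x. Push the flap with lip edge at x -32, z 145, tray 22 to 28 deg nose-down, then tip to 48 deg, lip edge to x -20, z 118: flap opens 40 deg, parts slide in.
- flap (a joint): Grey spring flap in the bin's mouth, 86 mm long, 100 mm wide, top 2 mm below the deck top, hinged at the mouth's +x edge (bin x +45 mm). Value: opening in rad, 0 shut, up to 1.35; grows as the free (-x) end is pushed down. The spring shuts it; about 1 N at the free end starts it, 2 N holds it at 0.7. Parts spilled on the shut flap just stay on it.
- clean_tray: A like tray with a green grip and two white clean cartridges: a bystander to be left alone. Origin and axes as for the other tray.
Things that resemble listed ones, but are neither listed nor needed, are in the scene too. What is shaped like the tray but yellow is not meant. Leave any purple look-alike of the used_2 alone.

How it is judged:
By the outcome, as a careful person would: the job done as asked, in the order asked, and still so for the second after the job is handed in, with the robot touching nothing.
It also fails if it takes over 72 s, if anything falls off the work surface, if the arm or the gripper's body presses on something with over 40 N, if the wrist force passes 120 N, or if a joint passes its speed limit or range.

ROBOT

A 6-joint arm with a two-finger parallel gripper is mounted at the origin on the work surface. World frame = base frame: x ahead of the robot, y to its left, z up, the work surface at z = 0. Lengths are in m, angles in degrees, forces in N, time in s.
With the tool pointing down it reaches from about 0.35 to 0.875 m from the base axis. Payload 4.2 kg.
Tool frame: the origin (TCP) lies midway between the tips of the shut fingers; the grasp point (between the pads) lies 19 mm behind it; z points along the fingers, y is the line along which they close (so a half turn about z gives the same grasp; the last joint's range is limited). The gripper opens to 87 mm and grips with 3 to 60 N. Pads are 19 mm wide; open, the fingers measure 117 mm over their backs; the gripper's body (75 mm by 190 mm) begins 51 mm behind the grasp point.
Start: joints at [-50.672, 22.042, 0.453, 0, -68.411, -14.817], TCP at [0.259, -0.569, 0.223] pointing down, gripper open.
Joint ranges: [-179.83, 179.83], [-69.29, 118.12], [-61.27, 80.66], [-181.25, 117.63], [-171.15, -9.14], [-177.46, 177.46]. Speed limits (degrees/s): [159.86, 159.86, 180, 180, 180, 180].

INTERFACE

Orientations are given as [roll, pitch, yaw] about the fixed x, y, z axes, in that order (R = Rz(yaw) Ry(pitch) Rx(roll)).
In Python, from workcell import env gives the robot as it stands. The module is installed in compiled form; this text tells all that it offers. Calls block until the motion is done:
- env.goto(position, orientation): joint-space move of the TCP to a pose.
- env.move_straight(position, rotation=None, rate=0.15, force_limit=None): straight line of the TCP; rotation=None keeps the orientation; rate is the mean speed in m/s. With force_limit (N) it stops when the force on the tool has changed by that much, and returns True; else False.
- env.set_joints(angles): joint-space move.
- env.gripper_to(opening, grasp_force=None): opening from 0.0 (shut) to 1.0 (fully open); grasp_force is the grip in N (None keeps the last); returns when the fingers have stopped.
- env.dwell(seconds).
- env.inverse_kinematics(position, orientation): joint angles nearest the present ones, or None.
- env.read_state(): the state.
- env.grab_frame(name): name is "scene" or "top" or "wrist"; returns a dict with "image" (420x560x3 uint8, blue, green, red), "fx", "fy", "cx", "cy" (pixels), "position" and "orientation" of the camera in the world. Camera axes: x right, y up, looking along -z (the intrinsics and any distortion apply to the point x, -y, -z); pixel columns grow to the right and rows downward; lengths in m; the calibration is good to about 2 mm. A picture is of the moment at which its call begins. There is no depth.
A pose or a line that the arm cannot do raises env.Unreachable and nothing moves.
- env.close_job(): hands the job in; it is judged then, once.
Trained networks look in a picture, given as the dict that the camera call returned (one of the last four; its "shot" number tells which), for a name from the list of things; names that differ only in an ending like _2 or _b are one class to them, and where a whole thing is asked for, a point or a joint stands for the part that bears it (a point fixed in the world has none). Each returns a list of dicts, best first, with "score" (0 to 1); they miss things now and then, are a little off and sometimes report something else, mostly with a low value. They report only what shows in the picture. A call takes as long as a camera call. They do not tell look-alikes from the thing itself.
- env.search_frame(picture, thing): "xyz" ([x, y, z] in m, in world coordinates, good to about 4 mm: the middle of the surface that is visible of it).
- env.trace(picture, thing): "mask" (420x560 bool, what is visible of it).
The state is a dict: "clock": time; "joint_positions": joint angles; "qvel": joint speeds; "joint_torque": joint torques, N m; "position": TCP position; "tool_rot": TCP orientation; "force": force on the tool from outside, world axes, zero at the start; "wrist_torque": the same for the moment, N m; "opening": opening from 0.0 (shut) to 1.0 (fully open); "finger_force": force on a finger pad.
Only numpy, scipy, OpenCV 4.12 (cv2) and the standard library are available. Lean on these libraries where they do the work, as an engineer would, in place of code of your own. Each camera call takes 0.05 s, during which the arm holds its last target. There are 200 camera calls.

## Working session

There is one attempt and no reset: what is moved stays moved. The work goes in short steps, each a Python script; the robot and the scene stay as the last script left them, time stands still between calls to the robot, and variables do not carry over. Pictures are saved under pics/ and viewed, at most 10 in all, crops included, and the job is handed in when it is done.

```bash
mkdir -p pics
python3 - <<'E'
from workcell import env
import cv2,numpy as np
for n in("scene","top"):
    f=env.grab_frame(n); cv2.imwrite(f"pics/{n}0.png",f["image"])
    print(n,f["fx"],f["fy"],f["cx"],f["cy"],f["position"],f["orientation"],[k for k in f])
    for t in("tray","used_1","bin","flap","clean_tray"):
        print(t,[(np.round(d["xyz"],3).tolist(),round(d["score"],2)) for d in env.search_frame(f,t)])
s=env.read_state();print(s["clock"],s["position"],s["tool_rot"],s["force"])
E
```

```text
scene 460.1650799533674 460.1650799533674 286.95147170937526 203.49598929582797 [ 0.92074577 -0.49761523  0.80421253] [41.96366672 -0.94721948 38.54410416] ['image', 'fx', 'fy', 'cx', 'cy', 'position', 'orientation', 'shot']
tray [([0.512, -0.272, 0.007], 0.94), ([0.658, -0.328, 0.001], 0.62)]
used_1 [([0.494, -0.274, 0.015], 0.61), ([0.53, -0.178, 0.008], 0.6), ([0.516, -0.281, 0.016], 0.59)]
bin [([0.545, 0.13, 0.15], 0.95)]
flap [([0.533, 0.19, 0.169], 0.88)]
clean_tray [([0.508, -0.074, 0.011], 0.93)]
top 425.5501857298407 425.5501857298407 273.275575858137 204.42290061758524 [ 0.44406106 -0.00755828  1.03705068] [  6.88100539  -0.19290994 -91.62710328] ['image', 'fx', 'fy', 'cx', 'cy', 'position', 'orientation', 'shot']
tray [([0.66, -0.326, 0.001], 0.77), ([0.503, -0.269, 0.003], 0.71)]
used_1 [([0.52, -0.274, 0.016], 0.57)]
bin [([0.525, 0.181, 0.168], 0.7)]
flap []
clean_tray [([0.494, -0.07, 0.005], 0.94)]
0.6 [ 0.25930837 -0.56863054  0.22255011] [ 1.79998069e+02  1.30642937e-03 -1.55489372e+02] [ 0.75092202  0.47103225 -0.09025806]
```

View pics/scene0.png

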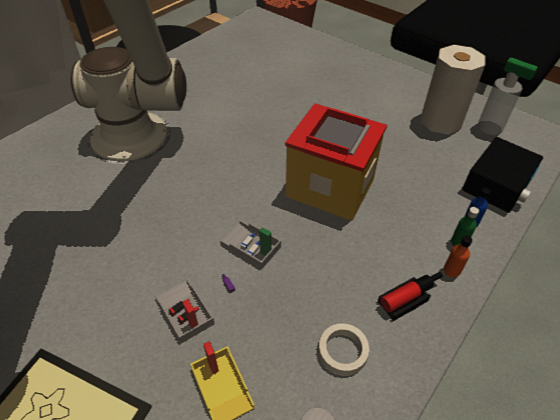

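View pics/top0.png

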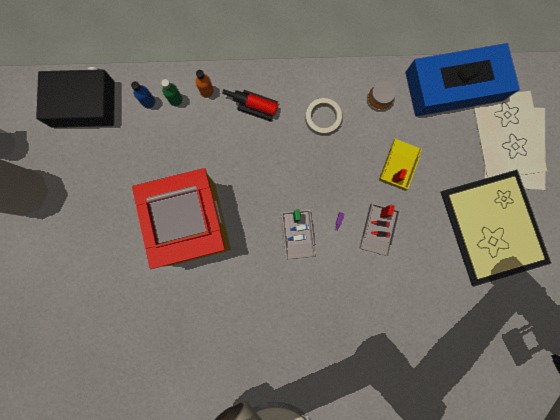

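```bash
cat > h.py <<'E'
import numpy as np,cv2
from scipy.spatial.transform import Rotation as Ro
from scipy.optimize import minimize
def rot(rpy): return Ro.from_euler("xyz",rpy,degrees=True)
def project(f,P):
    q=rot(f["orientation"]).inv().apply(np.atleast_2d(P)-f["position"])
    return np.c_[f["cx"]+f["fx"]*q[:,0]/-q[:,2], f["cy"]-f["fy"]*q[:,1]/-q[:,2]]
def box(x0,x1,y0,y1,z0,z1): return np.array([[x,y,z] for x in(x0,x1) for y in(y0,y1) for z in(z0,z1)])/1000.
TRAY=[np.vstack([box(-65,16,-35,35,0,24),box(-97,-97,-35,35,5,7)]),box(-12,12,-6,6,0,80)]
BIN=[box(-85,85,-75,75,0,170)]
def render(f,parts,p):
    m=np.zeros((420,560),np.uint8)
    for P in parts:
        W=Ro.from_euler("z",p[2]).apply(P)+[p[0],p[1],0]
        h=cv2.convexHull(project(f,W).astype(np.float32)*16).astype(np.int32)
        cv2.fillConvexPoly(m,h,255,shift=4,lineType=cv2.LINE_AA)
    return m/255.
def fit(views,parts,p0):
    def c(p):
        s=0
        for f,m in views:
            r=render(f,parts,p); s+=1-np.minimum(r,m).sum()/np.maximum(r,m).sum()
        return s
    best=None
    for dy in(-.25,0,.25):
        x0=np.array(p0)+[0,0,dy]
        r=minimize(c,x0,method="Nelder-Mead",options=dict(initial_simplex=[x0,x0+[.02,0,0],x0+[0,.02,0],x0+[0,0,.15]],xatol=2e-4,fatol=1e-4))
        if best is None or r.fun<best.fun: best=r
    return best.x,best.fun
E
python3 - <<'E'
from workcell import env
from h import *
V={n:env.grab_frame(n) for n in("scene","top")}
for t,parts,p0 in(("tray",TRAY,(.54,-.275,0)),("bin",BIN,(.54,.18,0))):
    views=[]
    for n,f in V.items():
        ds=env.trace(f,t); m0=render(f,parts,p0)
        d=max(ds,key=lambda d:np.minimum(m0,d["mask"]).sum())
        views.append((f,d["mask"].astype(float))); print(t,n,d["score"],d["mask"].sum())
    for vs in(views,views[:1],views[1:]):
        p,c=fit(vs,parts,p0);print(t,p[:2].round(4),np.degrees(p[2]).round(2),round(c,3))
    if t=="tray": T=p
    p,c=fit(views,parts,p0)
    for f,n in((V["scene"],"s"),(V["top"],"t")):
        for P in parts:
            W=Ro.from_euler("z",p[2]).apply(P)+[p[0],p[1],0]
            cv2.polylines(f["image"],[cv2.convexHull(project(f,W).astype(np.float32)).astype(np.int32)],True,(255,255,0),1)
    if t=="bin":
        for f in V.values():
            W=Ro.from_euler("z",p[2]).apply(box(-45,45,-52,52,170,170))+[p[0],p[1],0]
            cv2.polylines(f["image"],[cv2.convexHull(project(f,W).astype(np.float32)).astype(np.int32)],True,(0,255,0),1)
a=cv2.resize(V["top"]["image"][140:300,120:440],None,fx=2,fy=2);b=cv2.resize(V["scene"]["image"][90:360,130:400],(280,280))
c=np.zeros((600,640,3),np.uint8);c[:320]=a;c[320:600,:280]=b;cv2.imwrite("pics/fit.png",c)
E
```

```text
tray scene 0.8 1851
tray top 0.78 1269
tray [ 0.5382 -0.2801] -17.35 0.367
tray [ 0.5379 -0.2801] -17.82 0.154
tray [ 0.5405 -0.2802] -16.42 0.211
bin scene 0.68 8300
bin top 0.7 7037
bin [0.5282 0.1846] 12.82 0.05
bin [0.5267 0.1849] 13.48 0.028
bin [0.5283 0.1846] 12.62 0.018
```

View pics/fit.png

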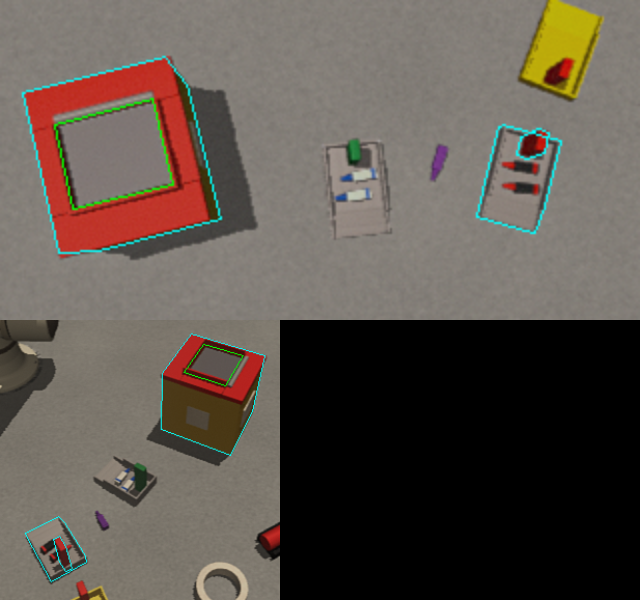

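```bash
cat >> h.py <<'E'
B=np.array([.5282,.1846,np.radians(12.8)])
FLIP=0
def tool(origin,yaw,pitch,flip=0):
    """TCP pose for tray origin (world), tray yaw deg, nose-down pitch deg"""
    R=Ro.from_euler("z",yaw,degrees=True)*Ro.from_euler("y",-pitch,degrees=True)
    p=np.array(origin)+R.apply([0,0,.041])
    return p,(R*Ro.from_euler("x",180,degrees=True)*Ro.from_euler("z",180*flip,degrees=True)).as_euler("xyz",degrees=True)
def atbin(lx,lz,pitch,flip=0,lip=(-.097,0,.006)):
    """lip edge at bin (lx,lz)"""
    yaw=np.degrees(B[2]); R=Ro.from_euler("z",yaw,degrees=True)
    o=R.apply(np.array([lx,0,lz])-Ro.from_euler("y",-pitch,degrees=True).apply(lip))+[B[0],B[1],0]
    return tool(o,yaw,pitch,flip)
E
python3 - <<'E'
from workcell import env
from h import *
for fl in(0,1):
    for n,(p,o) in dict(a=tool([.539,-.28,.11],-17.3,0,fl),c=tool([.539,-.28,0],-17.3,0,fl),h=atbin(-.032,.22,23,fl),p=atbin(-.032,.145,23,fl),t=atbin(-.02,.118,48,fl)).items():
        print(fl,n,p.round(3),o.round(1),np.round(env.inverse_kinematics(p,o),1) if env.inverse_kinematics(p,o) is not None else None)
fl=0
p,o=tool([.539,-.28,.11],-17.3,0,1)
env.gripper_to(.5)
env.goto(p,o)
f=env.grab_frame("wrist");im=f["image"].copy()
P=[.539,-.28,np.radians(-17.3)]
for part in TRAY:
    W=Ro.from_euler("z",P[2]).apply(part)+[P[0],P[1],0]
    cv2.polylines(im,[cv2.convexHull(project(f,W).astype(np.float32)).astype(np.int32)],True,(255,255,0),1)
cv2.imwrite("pics/w1.png",im)
ds=env.trace(f,"tray");print([(d["score"],d["mask"].sum()) for d in ds])
if ds: 
    for d in ds[:2]:
        q,c=fit([(f,d["mask"].astype(float))],TRAY,P);print(q[:2],np.degrees(q[2]),c)
print(env.read_state()["clock"])
E
```

```text
0 a [ 0.539 -0.28   0.151] [180.    0.  -17.3] [-12.2  23.6  -7.9   0.  -58.5  84.9]
0 c [ 0.539 -0.28   0.041] [180.    0.  -17.3] [-12.2  30.7 -14.4   0.  -44.9  84.9]
0 h [0.571 0.194 0.29 ] [180.  -23.   12.8] [ 38.9   6.3 -19.8  14.4 -44.   55.3]
0 p [0.571 0.194 0.215] [180.  -23.   12.8] [ 38.5   9.8 -28.2  18.5 -32.4  50.3]
0 t [0.547 0.189 0.214] [180.  -48.   12.8] None
1 a [ 0.539 -0.28   0.151] [-180.     0.   162.7] [-12.2  23.6  -7.9   0.  -58.5 -95.1]
1 c [ 0.539 -0.28   0.041] [-180.     0.   162.7] [-12.2  30.7 -14.4   0.  -44.9 -95.1]
1 h [0.571 0.194 0.29 ] [-180.    23.  -167.2] [  38.9    6.3  -19.8   14.4  -44.  -124.7]
1 p [0.571 0.194 0.215] [-180.    23.  -167.2] [  38.5    9.8  -28.2   18.5  -32.4 -129.7]
1 t [0.547 0.189 0.214] [-180.    48.  -167.2] None
[(0.73, np.int64(2861)), (0.61, np.int64(7649))]
[ 0.539 -0.28 ] -31.623944878270585 1.0
[ 0.53991473 -0.2788227 ] -16.625933633618338 0.13832718408952427
3.4917
```

View pics/w1.png

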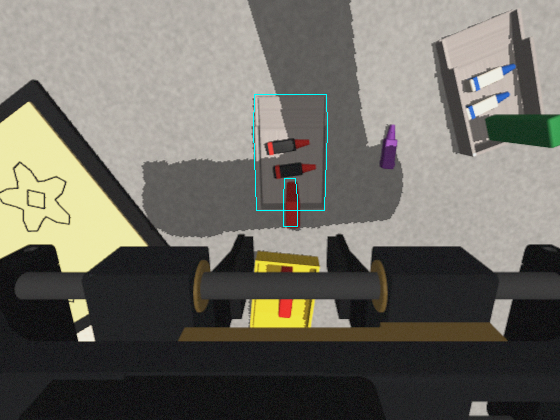

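```bash
cat >> h.py <<'E'
G=18.
def tool(origin,yaw,pitch,flip=1):
    Z=Ro.from_euler("z",yaw,degrees=True); R=Z*Ro.from_euler("y",-pitch,degrees=True); T=Z*Ro.from_euler("y",-(pitch-G),degrees=True)
    p=np.array(origin)+R.apply([0,0,.060])+T.apply([0,0,-.019])
    return p,(T*Ro.from_euler("x",180,degrees=True)*Ro.from_euler("z",180*flip,degrees=True)).as_euler("xyz",degrees=True)
TR=([.5395,-.2795,0],-17.0)
E
python3 - <<'E'
from workcell import env
import h
from h import *
for g in(12,18,24):
    h.G=g
    for n,(p,o) in dict(a=tool([.539,-.28,.09],-17.3,0),c=tool([.539,-.28,0],-17.3,0),h=atbin(-.032,.23,20,1),p=atbin(-.032,.145,24,1),t=atbin(-.02,.118,48,1),t2=atbin(-.02,.118,52,1)).items():
        q=env.inverse_kinematics(p,o); print(g,n,p.round(3),None if q is None else np.round(q,1))
E
```

```text
12 a [ 0.535 -0.279  0.131] [-12.7  30.3  -0.3  -1.  -71.4 -94.2]
12 c [ 0.535 -0.279  0.041] [-12.7  35.7  -5.1  -1.1 -61.1 -94. ]
12 h [0.57  0.194 0.295] [  35.8   13.3   -3.3    3.4  -66.  -114.2]
12 p [0.566 0.193 0.215] [  36.8   13.9  -15.9    6.4  -49.4 -117.8]
12 t [0.544 0.188 0.211] None
12 t2 [0.537 0.187 0.213] None
18 a [ 0.533 -0.278  0.132] [-12.9  33.3   4.1  -1.4 -78.7 -93.9]
18 c [ 0.533 -0.278  0.042] [-12.9  38.5  -0.6  -1.5 -68.8 -93.7]
18 h [0.569 0.194 0.295] [  34.6   16.3    2.1    0.8  -73.9 -112. ]
18 p [0.564 0.193 0.215] [  35.6   16.5  -10.1    2.7  -57.8 -114.2]
18 t [0.542 0.188 0.21 ] [  37.4    4.8  -44.5   43.5  -17.6 -153.7]
18 t2 [0.536 0.186 0.212] None
24 a [ 0.532 -0.278  0.133] [-13.   36.4   8.3  -1.7 -85.9 -93.8]
24 c [ 0.532 -0.278  0.043] [-13.1  41.4   3.8  -1.8 -76.3 -93.5]
24 h [0.567 0.193 0.295] [  33.6   19.4    7.2   -1.4  -81.6 -110.5]
24 p [0.562 0.192 0.215] [  34.5   19.3   -4.8    0.   -65.9 -111.7]
24 t [0.54  0.187 0.209] [  40.1    6.7  -34.7   22.7  -28.9 -135.3]
24 t2 [0.534 0.186 0.211] [  39.5    4.6  -41.7   34.5  -21.9 -146.5]
```

```bash
sed -i 's/^G=18\./G=26./' h.py
python3 - <<'E'
from workcell import env
from h import *
def up(z,pitch=0): return tool([TR[0][0],TR[0][1],z],TR[1],pitch)
env.goto(*up(.08))
print(env.move_straight(up(0.0)[0],rate=.08,force_limit=10))
env.gripper_to(0.,55); env.dwell(.3)
s=env.read_state();print(s["opening"]*87,s["finger_force"],s["force"],s["position"],up(0)[0])
env.move_straight(up(.03)[0],rate=.05)
env.move_straight(up(.25)[0],rate=.12)
s=env.read_state();print(s["opening"]*87,s["finger_force"],s["force"],s["clock"])
p,o=atbin(-.032,.24,0)
env.move_straight(*atbin(-.032,.26,0,1),rate=.15)
env.move_straight(*atbin(-.032,.23,20,1),rate=.05)
env.dwell(.3)
f=env.grab_frame("scene");im=f["image"][40:300,180:480]
g=env.grab_frame("top");im2=g["image"][100:320,80:360]
c=np.zeros((520,800,3),np.uint8);c[:,:]=0
a=cv2.resize(im,(400,347),interpolation=cv2.INTER_CUBIC);b=cv2.resize(im2,(400,314),interpolation=cv2.INTER_CUBIC)
c[:347,:400]=a;c[:314,400:]=b;cv2.imwrite("pics/bin1.png",c)
print(env.read_state()["clock"],env.read_state()["finger_force"])
E
```

```text
False
11.465416758911372 54.996324330568314 [1.10416788 1.141942   0.67608103] [ 0.5316106  -0.27702904  0.04299534] [ 0.53153489 -0.27706482  0.04292291]
11.684772232836986 54.99596267938614 [-0.2833979  -0.37766666 -2.11045278] 8.875
13.125 54.99601657502353
```

View pics/bin1.png

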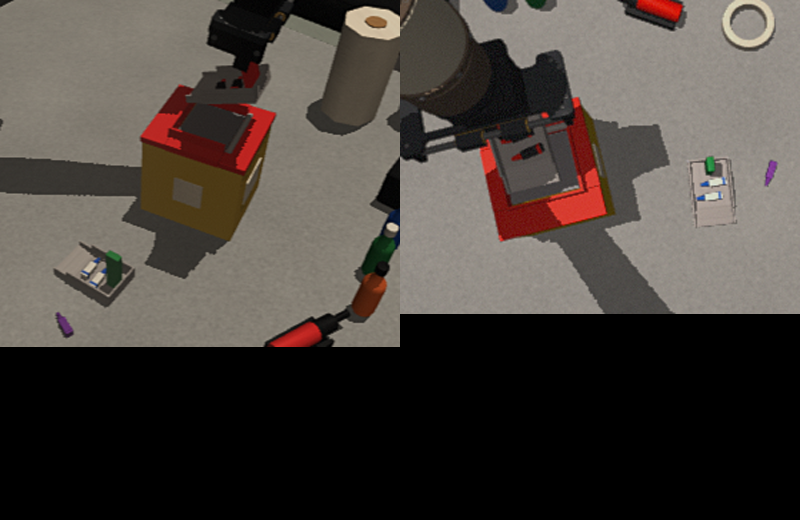

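```bash
cat >> h.py <<'E'
def overlay(f,lx,lz,pitch,roi,size):
    yaw=Ro.from_euler("z",B[2]); Ry=Ro.from_euler("y",-pitch,degrees=True); im=f["image"].copy()
    o=np.array([lx,0,lz])-Ry.apply([-.097,0,.006])
    x0,x1,y0,y1=roi; s=size[0]/(x1-x0); im=cv2.resize(im[y0:y1,x0:x1],size,interpolation=cv2.INTER_CUBIC)
    for P in([[-97,-35,6],[-97,35,6],[-65,35,0],[-65,-35,0]],[[-65,35,0],[16,35,0],[16,35,24],[16,-35,24],[16,-35,0],[-65,-35,0]],[[-12,-6,80],[12,-6,80],[12,6,80],[-12,6,80]]):
        W=yaw.apply(Ry.apply(np.array(P)/1000.)+o)+[B[0],B[1],0]
        cv2.polylines(im,[((project(f,W)-[x0,y0])*s).astype(np.int32)],True,(255,255,0),1)
    return im
E
python3 - <<'E'
from workcell import env
from h import *
a=overlay(env.grab_frame("scene"),-.032,.23,20,(270,410,70,175),(400,300))
b=overlay(env.grab_frame("wrist"),-.032,.23,20,(0,560,0,420),(400,300))
cv2.imwrite("pics/bin2.png",np.hstack([a,b]))
E
```

```text
(no output)
```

View pics/bin2.png

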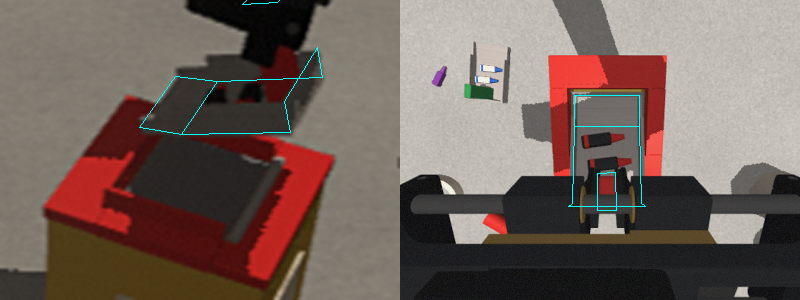

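Run:
```python
from workcell import env
from h import *
F0=np.array(env.read_state()["force"])
env.move_straight(*atbin(-.032,.185,23,1),rate=.06)
env.move_straight(*atbin(-.032,.145,24,1),rate=.03)
s=env.read_state();print("push",np.array(s["force"])-F0,s["clock"])
a=overlay(env.grab_frame("wrist"),-.032,.145,24,(0,560,0,420),(400,300))
n=8
for i in range(1,n+1):
    t=i/n; env.move_straight(*atbin(-.032+.012*t,.145-.027*t,24+24*t,1),rate=.03)
    s=env.read_state();print(round(24+24*t),(np.array(s["force"])-F0).round(2),round(s["clock"],2))
env.dwell(.7)
b=overlay(env.grab_frame("wrist"),-.02,.118,48,(0,560,0,420),(400,300))
c=overlay(env.grab_frame("scene"),-.02,.118,48,(270,410,70,175),(400,300))
d=cv2.resize(env.grab_frame("top")["image"][150:300,100:300],(400,300))
cv2.imwrite("pics/tip.png",np.vstack([np.hstack([a,b]),np.hstack([c,d])]))
print((np.array(env.read_state()["force"])-F0).round(2))
```

```text
push [ 0.84514843 -0.04284068 -0.35694659] 15.5083
27 [-0.22 -0.37  0.14] 15.81
30 [-1.09 -1.35  0.1 ] 16.06
33 [-0.13 -0.23 -0.65] 16.31
36 [-1.45 -0.23  0.72] 16.56
39 [-1.08 -0.41  0.22] 16.81
42 [-1.29 -0.1  -0.19] 17.07
45 [ 0.21 -0.67  0.96] 17.32
48 [-1.7  -0.17  0.6 ] 17.59
[-1.38 -0.98  1.75]
```

View pics/tip.png

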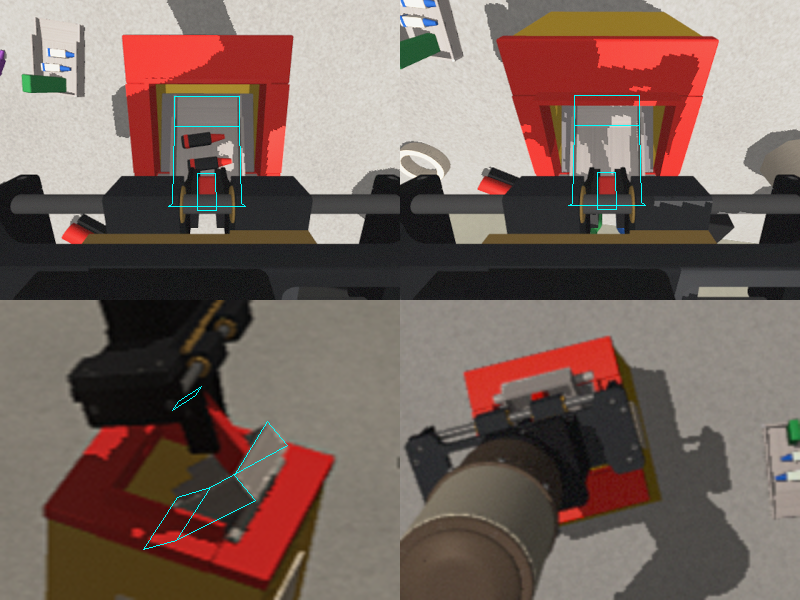

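Run:
```python
from workcell import env
from h import *
env.dwell(.5)
env.move_straight(*atbin(-.02,.23,48,1),rate=.06)
env.move_straight(*atbin(.02,.30,20,1),rate=.1)
p,o=tool([.53,-.02,.26],0,0); 
env.move_straight(p,o,rate=.15)
env.dwell(.3)
a=cv2.resize(env.grab_frame("top")["image"][130:310,110:350],(400,300),interpolation=cv2.INTER_CUBIC)
b=cv2.resize(env.grab_frame("scene")["image"][80:230,240:440],(400,300),interpolation=cv2.INTER_CUBIC)
c=cv2.resize(env.grab_frame("wrist")["image"],(400,300))
cv2.imwrite("pics/after.png",np.vstack([np.hstack([a,b]),np.hstack([c,c*0])]))
print(env.read_state()["clock"])
```

```text
24.2917
```

View pics/after.png

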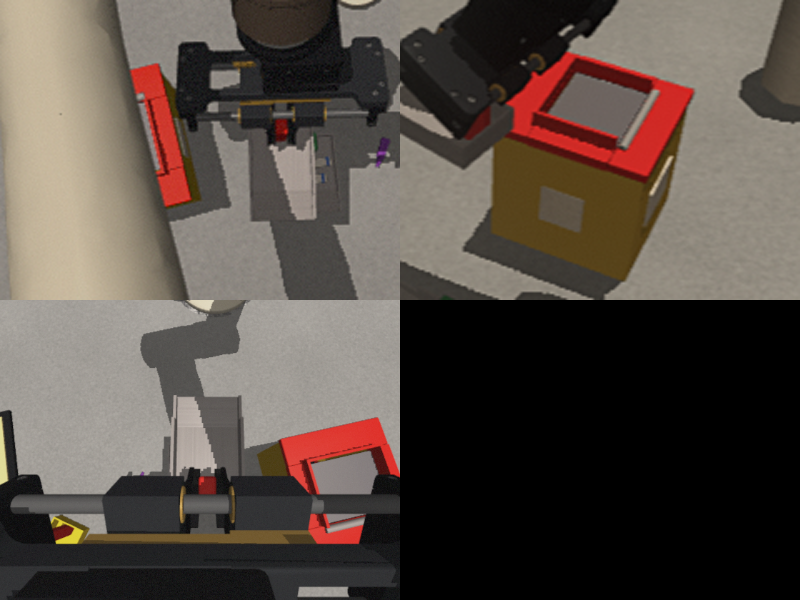

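Run:
```python
from workcell import env
from h import *
def up(z): return tool([TR[0][0],TR[0][1],z],TR[1],0)
env.move_straight(*up(.25),rate=.15)
env.move_straight(up(.02)[0],rate=.12); env.dwell(.3)
print(env.move_straight(up(-.002)[0],rate=.02,force_limit=5),env.read_state()["position"][2]-up(0)[0][2],env.read_state()["force"])
env.gripper_to(.5); env.dwell(.3)
env.move_straight(up(.12)[0],rate=.1)
p=up(.12)[0]; env.move_straight([.40,-.40,.35],rate=.2); env.dwell(.5)
f=env.grab_frame("top");g=env.grab_frame("scene")
a=cv2.resize(f["image"][120:300,230:470],(400,300),interpolation=cv2.INTER_CUBIC)
b=cv2.resize(g["image"][210:360,120:320],(400,300),interpolation=cv2.INTER_CUBIC)
c=cv2.resize(f["image"],(400,300));d=cv2.resize(g["image"],(400,300))
cv2.imwrite("pics/end.png",np.vstack([np.hstack([a,b]),np.hstack([c,d])]))
print(env.read_state()["clock"])
```

```text
True 8.189369658546941e-05 [1.83170054 0.39416358 4.79416476]
34.0
```

View pics/end.png

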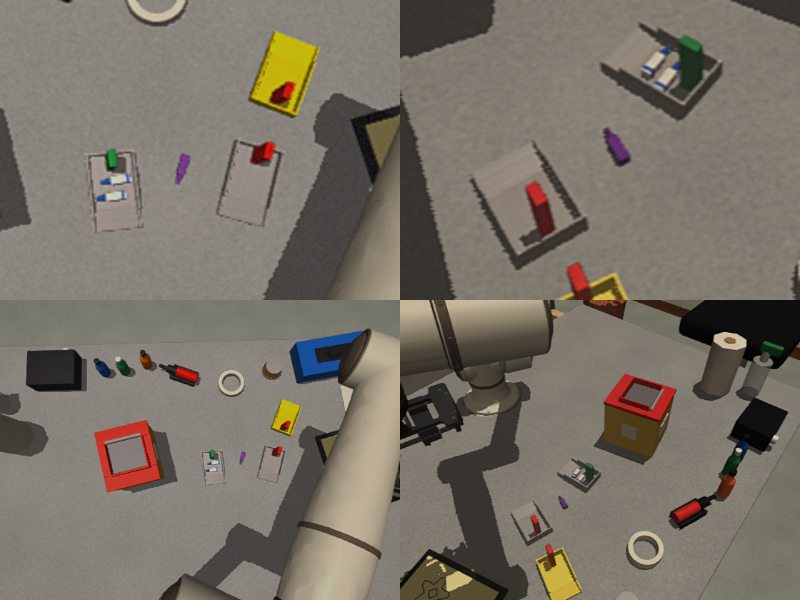

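The picture shows the empty red-grip tray upright in its place, around (250,182). The flap is shut with nothing on it, and the clean tray is undisturbed.

```bash
python3 -c "
from workcell import env
print(env.close_job())"
```

```text
the job is handed in; nothing more can be done
None
```

The job is done and handed in at about 34 s: both used cartridges were tipped into the sharps bin, the flap closed, the empty red-grip tray is back upright in its place, and the clean tray was not touched.

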